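# Find the socket that fits the rig's nut

## Robot

A 6-joint arm with a two-finger parallel gripper is mounted at the origin on the work surface. World frame = base frame: x ahead of the robot, y to its left, z up, the work surface at z = 0. Lengths are in m, angles in rad, forces in N, time in s.
With the tool pointing down it reaches from about 0.425 to 0.95 m from the base axis. Payload 3.5 kg.
Tool frame: the origin (TCP) lies on the centre line of the jaws, within the pads' length; the fingertips stand 14 mm ahead of it and the grasp point (between the pads) lies 5 mm behind it (tips_ahead is the distance from the TCP to the fingertips, in m); y points along the fingers, z is the direction in which the jaws open and shut, and the axes are right-handed (so a half turn about y gives the same grasp; the last joint's range is limited). The gripper opens to 85 mm and grips with 20 to 120 N. Pads are 22 mm wide; open, the fingers measure 114 mm over their backs; the gripper's body (76 mm by 85 mm) begins 54 mm behind the grasp point. The pads swing forward as they close: fully open they stand 13 mm farther back than shut.
Start: joints at [-1.376, 0.286, 1.577, -0, 1.279, -0.15], TCP at [0.228, -0.635, 0.245] pointing down, gripper open.
Joint ranges: [-2.77, 2.77], [-0.9, 2.22], [0.21, 2.48], [-1.53, 4.67], [0.24, 2.81], [-2.84, 2.84]. Speed limits (rad/s): [2.79, 2.79, 3.14, 3.14, 3.14, 3.14].

## Interface

Orientations are given as a unit quaternion [x, y, z, w].
In Python, from plant import get_state, read_camera, sign_off, tips_ahead gives the robot as it stands.
- The arm moves only by the tool send_rows, never from a script. Its argument "plan" is a list of rows, each a list of 2 entries, a list of its own where there are three numbers: the shift along the tool's x, y, z in units of 12 cm (1.0 is 12 cm), then the turn, a rotation vector about the tool's x, y, z in units of 360 degrees (1.0 is 360 degrees). In form: [[[tx, ty, tz], [rx, ry, rz]], ...]. A call has 1 to 12 rows; each row shifts and turns the commanded pose from where the row before left it, along the tool's axes as they then stand; what a row does not reach is not made up. A row lasts 1/10 s, in which the tool goes at most 50 mm and 8.59 degrees, less where a joint would pass 70% of its speed; a pose out of reach is approached as far as the arm can. A call with a number of a shift or a turn outside -1 to 1 is refused whole. A call with a gripper value outside its range is refused whole. "gripper" is the closure, from 0 (fully open) to 1 (shut), set as the call begins (left out, the last holds). The fingers move at their own pace and stop on an object; "grip_force" is the grip in N (left out, the last holds). Time passes only in rows, so rows that do not move let the fingers close. It gives the time, the measured TCP pose, the force and the opening at its end, in the units of the state.
- get_state(): the state, without advancing time (a new reading comes with each control period).
- read_camera(name): name is "scene" or "top" or "wrist"; returns a dict with "img" (480x640x3 uint8, blue, green, red), "fx", "fy", "cx", "cy" (pixels), "world_from_camera" (4x4, takes a point from camera to world coordinates); the wrist camera has in their place "mount" (4x4, takes a point from camera to tool coordinates, whose origin is the TCP and whose axes are the tool frame's). Camera axes: x right, y down, z forward; pixel columns grow to the right and rows downward; lengths in m; the calibration is good to about 2 mm. A picture is of the moment at which its call begins: read the wrist's pose just before it. There is no depth.
- sign_off(): hands the job in, once; it reports no verdict.
The state is a dict: "time": time; "qpos": joint angles; "dq": joint speeds; "joint_efforts": joint torques, N m; "eef_pos": TCP position; "tcp_rot": TCP orientation; "contact_force": force on the tool from outside, world axes, zero at the start; "wrist_torque": the same for the moment, N m; "opening": opening from 0.0 (shut) to 1.0 (fully open).
Only numpy, scipy, OpenCV 4.12 (cv2) and the standard library are available. Lean on these libraries where they do the work, as an engineer would, in place of code of your own. Each camera call takes 0.05 s, during which the arm holds its last target. There are 200 camera calls.

## Task

Try the three sockets from the white tray on the hex nut of the bolted-joint rig until you find the one that fits, and finish with it pushed fully home and straight on the nut, still held in the gripper: do not let go of it at the end. A socket that does not fit goes back into the tray, standing upright on its open end. Leave everything else on the bench where it is.

Things in the scene. Friction and masses are not known exactly. Their poses are not given: they have to be found in the camera images.
- nut (a point): centre of the top face of the rig's fixed, tight hex nut: 30 mm across flats, 18 mm high, top 51 mm above the table. z up; flats face +-x and every 60 deg. Only the 32 mm socket goes over it: its hole's roof then rests on the nut, head point 78 mm above the table. The 24 and 27 mm ones stop on the nut, head point 88 mm up or more. Under it: a washer, a bar 190 mm long (y) and a grey block.
- tray: fixed shallow white tray, 170 mm (its x) by 310 mm (its y), rim 22 mm high, walls and floor 4 mm thick; origin at the centre of its underside, on the bench. The sockets stand on its floor in a row along its y, their points 47 mm above the table, about 25 mm to the -x side of its middle line.
- socket_a_head (a point): steel socket, one of three alike outside, open end down: round skirt 47 mm wide, 20 mm high; above it a solid hex head 36 mm across flats, 22 to 66 mm up; 0.3 kg. Point: centre of the head, 43 mm above the underside. z up; head flats face +-x and every 60 deg. Hex hole below, 16 mm deep, flats parallel to the head's, mouth flared 2 mm a side over 4 mm. Hole 32, 27 or 24 mm: which is unknown, try it.
- socket_b_head (a point): steel socket, one of three alike outside, open end down: round skirt 47 mm wide, 20 mm high; above it a solid hex head 36 mm across flats, 22 to 66 mm up; 0.3 kg. Point: centre of the head, 43 mm above the underside. z up; head flats face +-x and every 60 deg. Hex hole below, 16 mm deep, flats parallel to the head's, mouth flared 2 mm a side over 4 mm. Hole 32, 27 or 24 mm: which is unknown, try it.
- socket_c_head (a point): steel socket, one of three alike outside, open end down: round skirt 47 mm wide, 20 mm high; above it a solid hex head 36 mm across flats, 22 to 66 mm up; 0.3 kg. Point: centre of the head, 43 mm above the underside. z up; head flats face +-x and every 60 deg. Hex hole below, 16 mm deep, flats parallel to the head's, mouth flared 2 mm a side over 4 mm. Hole 32, 27 or 24 mm: which is unknown, try it.
- washer: flat steel washer, 36 mm across, 4 mm thick, lying in the tray. Bystander: leave it alone.
- bolt: dark steel bolt about 57 mm long with a nut on it, lying in the tray. Bystander: leave it alone.
- dropper: amber dropper bottle with a black cap, 42 mm across, 95 mm high; origin under its centre. Bystander: leave it alone.
- beaker: glass beaker 70 mm across, 85 mm high; origin under its centre. Bystander: leave it alone.
- cup: clear plastic cup 44 mm across, 34 mm high; origin under its centre. Bystander: leave it alone.
- driver: screwdriver with a wooden handle, lying on the bench. Bystander: leave it alone.
- carton: yellow-green carton 80 x 120 x 55 mm; origin under its centre. Bystander: leave it alone.
Not all that is in view belongs to the job. Leave any purple look-alike of the part that bears socket_c_head alone. What is shaped like the part that bears socket_a_head but turquoise is not meant.

How it is judged:
By the outcome, as a careful person would: the job done as asked, in the order asked, and still so for the second after the job is handed in, while the arm keeps its last pose, push and grip.
It also fails if it takes over 72 s, if anything falls off the work surface, if the arm or the gripper's body presses on something with over 40 N, if the wrist force passes 120 N, or if a joint passes its speed limit or range.

## Working session

There is one attempt and no reset: what is moved stays moved. The work goes in short steps, Python scripts to look and compute and a tool call to move; the robot and the scene stay as the last step left them, time stands still between calls to the robot, and variables do not carry over. Pictures are saved under pics/ and viewed, about 8 in all and at most 12, crops included, and the job is handed in when it is done.

Besides the shell and the picture viewer there is one more tool, called after "Emit:" as name(argument=value, ...), one argument or row to a line, values as JSON. send_rows: Moves the arm, as the interface text tells. Its arguments: {"type":"object","properties":{"plan":{"type":"array"},"gripper":{"type":"number"},"grip_force":{"type":"number"}},"required":["plan"]}

```bash
ls; mkdir -p pics; python3 - <<'E'
from plant import *
import cv2,numpy as np
s=get_state();print({k:np.round(v,3).tolist() for k,v in s.items()},tips_ahead)
for n in("scene","top"):
    c=read_camera(n);cv2.imwrite(f"pics/{n}0.png",c["img"]);print(n,c["fx"],c["cx"],c["cy"],np.round(c["world_from_camera"],4).tolist())
c=read_camera("wrist");print(np.round(c["mount"],4).tolist(),c["fx"])
E
```

```text
pics
{'time': 0.0, 'qpos': [-1.376, 0.287, 1.578, 0.0, 1.279, -0.15], 'dq': [0.0, 0.0, -0.0, -0.0, -0.001, -0.001], 'joint_efforts': [-0.0, -40.598, -29.263, -0.0, 0.006, 0.0], 'eef_pos': [0.228, -0.635, 0.244], 'tcp_rot': [-0.121, 0.697, -0.696, 0.121], 'contact_force': [-0.261, 0.469, 0.617], 'wrist_torque': [0.019, -0.0, 0.038], 'opening': 0.997} 0.014
scene 434.6505493426771 315.95213261501823 242.0079702041076 [[0.3603, 0.7076, -0.6078, 1.0523], [0.9328, -0.2796, 0.2274, -0.1949], [-0.009, -0.6489, -0.7608, 0.6081], [0.0, 0.0, 0.0, 1.0]]
top 492.30547271280585 318.1076751449641 231.22662516014123 [[0.0935, -0.9646, 0.2466, 0.4047], [-0.9956, -0.0915, 0.0193, -0.0159], [0.0039, -0.2473, -0.9689, 0.9022], [0.0, 0.0, 0.0, 1.0]]
[[0.001, 0.9631, 0.2692, -0.0684], [-0.0001, -0.2692, 0.9631, -0.1283], [1.0, -0.001, -0.0002, -0.0001], [0.0, 0.0, 0.0, 1.0]] 349.78792242425925
```

View pics/top0.png

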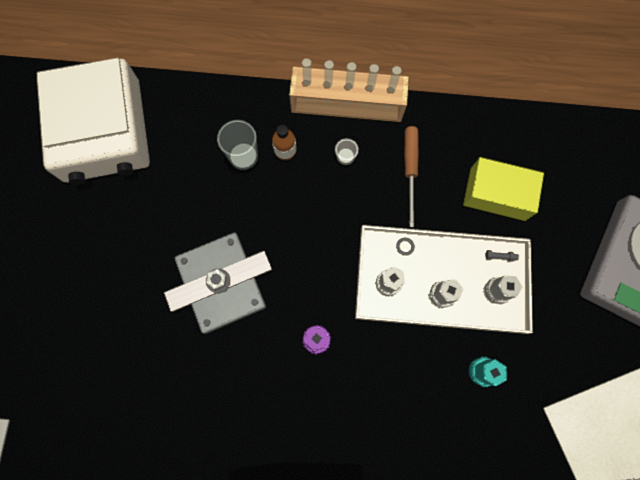

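View pics/scene0.png

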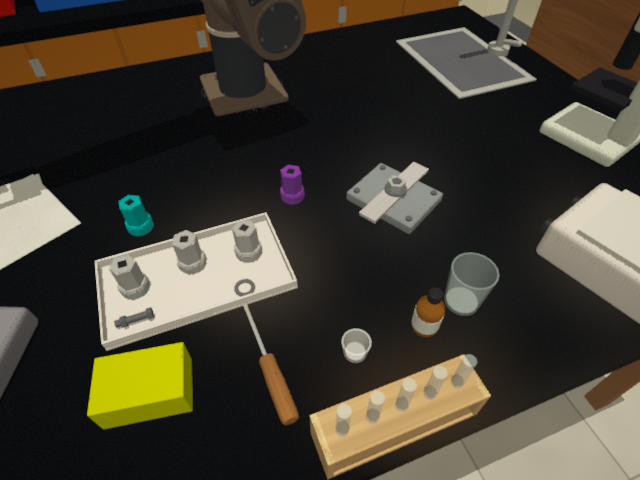

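The top view shows the tray with the grey sockets, their square drive holes at about (394,277), (452,291) and (511,287). The nut is at (217,281). The purple decoy is at (316,339) and the turquoise one at (490,372). The scene view confirms this: sockets at (247,235), (187,248), (127,272), nut at (396,184).

```bash
cat >h.py <<'E'
import cv2,numpy as np
from plant import *
from scipy.spatial.transform import Rotation as R
def tool():
    s=get_state();T=np.eye(4);T[:3,:3]=R.from_quat(s["tcp_rot"]).as_matrix();T[:3,3]=s["eef_pos"];return T
def ray(c,W,uv,z):
    d=W[:3,:3]@np.array([(uv[0]-c["cx"])/c["fx"],(uv[1]-c["cy"])/c["fy"],1]);o=W[:3,3]
    return o+d*(z-o[2])/d[2]
def pix(c,W,p):
    q=np.linalg.inv(W)@np.append(p,1);return np.array([c["cx"]+c["fx"]*q[0]/q[2],c["cy"]+c["fy"]*q[1]/q[2]])
E
python3 - <<'E'
from h import *
print(np.round(tool(),3))
for n,P in(("top",dict(a=(394,277),b=(452,291),c=(511,287),nut=(217,280))),("scene",dict(a=(245,226),b=(184,237),c=(124,262),nut=(397,181)))):
    c=read_camera(n);W=np.array(c["world_from_camera"])
    for k,u in P.items(): print(n,k,np.round(ray(c,W,u,.051 if k=="nut" else .07),4))
    if n=="top":
        hsv=cv2.cvtColor(c["img"],cv2.COLOR_BGR2HSV)
        m=((hsv[...,2]>150)&(hsv[...,1]<60)).astype(np.uint8);m[:215]=0;m[340:]=0;m[:,:340]=0;m[:,545:]=0
        r=cv2.minAreaRect(cv2.findNonZero(m));bx=cv2.boxPoints(r)
        B=[ray(c,W,p,.022)for p in bx];print(bx.tolist(),np.round(B,3).tolist())
        big=[cv2.resize(c["img"][y-30:y+30,x-30:x+30],(260,260),interpolation=cv2.INTER_CUBIC)for x,y in((392,279),(449,292),(507,289))]
    else: pass
c=read_camera("wrist");cv2.imwrite("pics/w0.png",c["img"])
E
```

```text
[[-0.941 -0.     0.338  0.228]
 [-0.338  0.002 -0.941 -0.635]
 [-0.    -1.    -0.002  0.244]
 [ 0.     0.     0.     1.   ]]
top a [ 0.5485 -0.1357  0.07  ]
top b [ 0.5339 -0.2349  0.07  ]
top c [ 0.5501 -0.3345  0.07  ]
top nut [0.5176 0.1679 0.051 ]
[[353.95556640625, 317.5146789550781], [363.179443359375, 210.78097534179688], [540.1539916992188, 226.07510375976562], [530.9301147460938, 332.8088073730469]] [[0.478, -0.076, 0.022], [0.676, -0.078, 0.022], [0.677, -0.407, 0.022], [0.481, -0.388, 0.022]]
scene a [ 0.5454 -0.1324  0.07  ]
scene b [ 0.5322 -0.2326  0.07  ]
scene c [ 0.5499 -0.3299  0.07  ]
scene nut [0.5212 0.1707 0.051 ]
```

Emit:
send_rows(
  plan=[
    [[-0.29,0,-0.19],[0,0,0]],
    [[-0.29,0,-0.19],[0,0,0]],
    [[-0.29,0,-0.19],[0,0,0]],
    [[-0.29,0,-0.19],[0,0,0]],
    [[-0.29,0,-0.19],[0,0,0]],
    [[-0.29,0,-0.19],[0,0,0]],
    [[-0.29,0,-0.19],[0,0,0]],
    [[-0.29,0,-0.19],[0,0,0]],
    [[-0.29,0,-0.19],[0,0,0]],
    [[-0.29,0,-0.19],[0,0,0]],
    [[-0.29,0,-0.19],[0,0,0]],
    [[-0.29,0,-0.19],[0,0,0]],
  ],
  gripper=0,
)

```text
time: 1.5
eef_pos: [0.5295, -0.2351, 0.2455]
tcp_rot: [0.121, -0.696, 0.697, -0.121]
contact_force: [0.4, -0.9, 0.0]
opening: 1.001
```

Emit:
send_rows(
  plan=[
    [[0,0,0],[0,0,0]],
    [[0,0,0],[0,0,0]],
    [[0,0,0],[0,0,0]],
  ],
)

```text
time: 1.8
eef_pos: [0.5283, -0.2373, 0.2453]
tcp_rot: [0.121, -0.697, 0.697, -0.121]
contact_force: [-1.0, -0.7, -0.2]
opening: 0.996
```

```bash
python3 - <<'E'
from h import *
T=tool();print(np.round(T,3))
c=read_camera("wrist");cv2.imwrite("pics/w1.png",c["img"])
W=T@np.array(c["mount"]);print(np.round(W,3))
for p in((.547,-.134,.07),(.533,-.234,.07),(.550,-.332,.07)):print(pix(c,W,np.array(p)))
E
```

```text
[[-0.941 -0.     0.337  0.528]
 [-0.337 -0.    -0.941 -0.237]
 [ 0.    -1.     0.     0.245]
 [ 0.     0.     0.     1.   ]]
[[ 0.336 -0.907 -0.254  0.593]
 [-0.942 -0.324 -0.091 -0.214]
 [ 0.     0.27  -0.963  0.374]
 [ 0.     0.     0.     1.   ]]
[216.0576803  163.88059677]
[321.6362542  218.08762018]
[430.9010782  236.64121456]
```

View pics/w1.png

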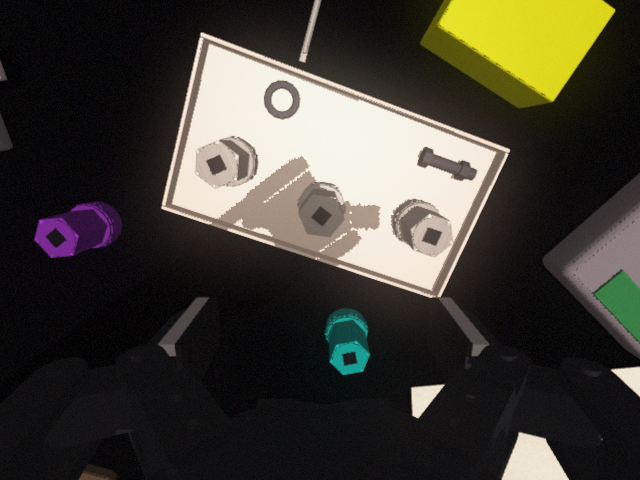

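Wrist view: sockets' square holes lie at (216,165), (322,216), (431,236), within about 2 px of the predicted points. So the positions from three cameras agree. Next I'll measure hole centres and head yaw.

```bash
cat >>h.py <<'E'
def holes(c,W,P,z=.07,thr=50,r=16):
    g=cv2.cvtColor(c["img"],cv2.COLOR_BGR2GRAY);out=[]
    for x,y in P:
        s=g[y-r:y+r,x-r:x+r];t,m=cv2.threshold(cv2.resize(s,None,fx=4,fy=4,interpolation=cv2.INTER_CUBIC),0,255,cv2.THRESH_BINARY_INV+cv2.THRESH_OTSU)
        n,l,st,ce=cv2.connectedComponentsWithStats(m);k=min(range(1,n),key=lambda i:np.hypot(*(ce[i]-2*r))+(st[i,4]<60)*99)
        b=cv2.boxPoints(cv2.minAreaRect(cv2.findNonZero((l==k).astype(np.uint8))))
        w=np.array([ray(c,W,((p[0]+.5)/4-.5+x-r,(p[1]+.5)/4-.5+y-r),z)for p in b]);e=np.roll(w,-1,0)-w
        ctr=ray(c,W,((ce[k][0]+.5)/4-.5+x-r,(ce[k][1]+.5)/4-.5+y-r),z)
        out.append((ctr,np.degrees(np.arctan2(e[:,1],e[:,0]))%90,np.linalg.norm(e,axis=1)))
    return out
E
python3 - <<'E'
from h import *
T=tool();c=read_camera("wrist");W=T@np.array(c["mount"]);P=[(216,165),(322,216),(431,236)]
for o in holes(c,W,P):print([np.round(v,4).tolist() for v in o])
im=[cv2.resize(c["img"][y-32:y+32,x-32:x+32],(260,260),interpolation=cv2.INTER_CUBIC)for x,y in P]
t=read_camera("top");im.append(cv2.resize(t["img"][249:313,185:249],(260,260),interpolation=cv2.INTER_CUBIC))
cv2.imwrite("pics/crop1.png",np.vstack([np.hstack(im[:2]),np.hstack(im[2:])]))
E
```

```text
[[0.5464, -0.1341, 0.07], [42.8435, 41.0655, 43.12, 40.3671], [0.0143, 0.0134, 0.0145, 0.0135]]
[[0.5346, -0.2327, 0.07], [71.4533, 71.0243, 71.9815, 70.6036], [0.0134, 0.0133, 0.0135, 0.0134]]
[[0.5586, -0.3146, 0.07], [19.6153, 23.9435, 19.6152, 23.647], [0.006, 0.0039, 0.006, 0.0039]]
```

View pics/crop1.png

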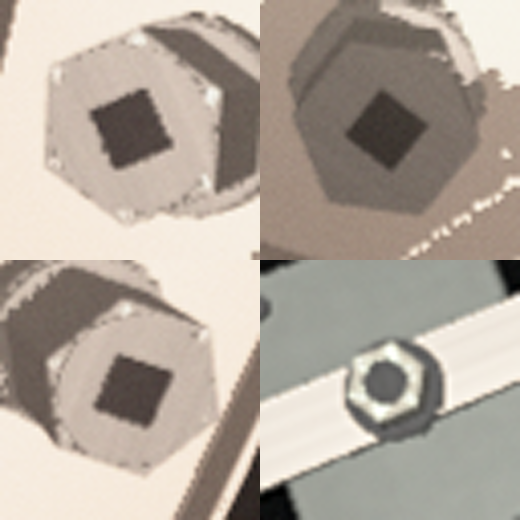

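Crop: the head hexagons and square holes are clear, and so is the nut's hexagon in the last tile. I'll turn the hex corners read off the crop into world points.

```bash
cat >>h.py <<'E'
def hexfit(w):
    # centre, flat-normal yaw mod 60 (deg), across flats from 6 corners in order
    ctr=w.mean(0);d=(w-ctr)[:,:2];a=np.arctan2(d[:,1],d[:,0])
    yaw=np.degrees(np.angle(np.mean(np.exp(6j*a)))/6)+30
    return ctr,((yaw+30)%60)-30,np.linalg.norm(d,axis=1).mean()*np.sqrt(3)
E
python3 - <<'E'
from h import *
T=tool();c=read_camera("wrist");W=T@np.array(c["mount"])
t=read_camera("top");Wt=np.array(t["world_from_camera"])
C=[((216,165),[(56,72),(138,38),(216,95),(208,182),(125,216),(47,163)],(0,0)),
((322,216),[(340,40),(446,52),(478,118),(422,214),(330,202),(297,115)],(260,0)),
((431,236),[(128,304),(210,332),(214,412),(146,474),(65,440),(55,362)],(0,260))]
for (x,y),q,o in C:
    w=np.array([ray(c,W,(x-32+(u-o[0])*64/260-.4,y-32+(v-o[1])*64/260-.4),.07)for u,v in q]);print([np.round(z,4) for z in hexfit(w)])
q=[(390,339),(420,352),(418,405),(386,424),(352,407),(352,363)]
w=np.array([ray(t,Wt,(185+(u-260)*64/260-.4,249+(v-260)*64/260-.4),.051)for u,v in q]);print([np.round(z,4) for z in hexfit(w)])
for o in holes(c,W,[(431,236)],r=11):print([np.round(v,4).tolist() for v in o])
E
```

```text
[array([ 0.5467, -0.1345,  0.07  ]), np.float64(-18.7504), np.float64(0.0327)]
[array([ 0.5358, -0.2323,  0.07  ]), np.float64(14.8919), np.float64(0.0356)]
[array([ 0.5514, -0.3329,  0.07  ]), np.float64(0.3943), np.float64(0.0335)]
[array([0.5199, 0.1706, 0.051 ]), np.float64(-21.8015), np.float64(0.0311)]
[[0.5507, -0.3323, 0.07], [2.8883, 88.467, 3.5693, 88.2171], [0.014, 0.0144, 0.0141, 0.0146]]
```

Emit:
send_rows(
  plan=[
    [[0,0,0],[0,0.0217,0]],
    [[-0.11,0,-0.268],[0,0,0]],
    [[-0.11,0,-0.268],[0,0,0]],
    [[-0.11,0,-0.268],[0,0,0]],
    [[0,0.3,0],[0,0,0]],
    [[0,0.3,0],[0,0,0]],
    [[0,0.3,0],[0,0,0]],
    [[0,0.2,0],[0,0,0]],
    [[0,0,0],[0,0,0]],
    [[0,0,0],[0,0,0]],
    [[0,0,0],[0,0,0]],
  ],
  gripper=0.3,
  grip_force=60,
)

```text
time: 3.15
eef_pos: [0.5488, -0.1349, 0.1156]
tcp_rot: [0.072, -0.703, 0.704, -0.075]
contact_force: [1.2, -0.4, -0.4]
opening: 0.699
```

```bash
cat >>h.py <<'E'
def goto(x,y,z,jaw=None):
    "print turn (units about tool y) first, then shift in tool axes after turn (units)"
    T=tool();a=np.degrees(np.arctan2(T[1,2],T[0,2]));d=0 if jaw is None else (jaw-a+90)%180-90
    Rn=R.from_euler('z',d,degrees=True).as_matrix()@T[:3,:3]
    up=np.array([-T[2,1],])
    print("pose",np.round(T[:3,3],4),"jaw",round(a,2),"tilt",np.round(T[2,[0,2]],4),"turn",round(-d/360,4),"deg",round(d,2),"shift",np.round(Rn.T@(np.array([x,y,z])-T[:3,3])/.12,3))
E
python3 -c "
from h import *
goto(.5468,-.1343,.045,-78.1)
c=read_camera('wrist');cv2.imwrite('pics/w2.png',c['img'])"
```

```text
pose [ 0.5488 -0.1349  0.1156] jaw -78.09 tilt [-0.0031  0.0023] turn 0.0 deg -0.01 shift [ 0.017  0.588 -0.01 ]
```

View pics/w2.png

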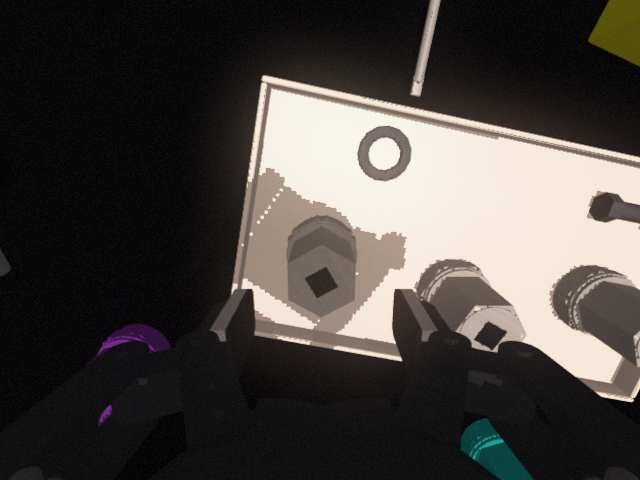

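The wrist view shows socket a centred between the jaws at (321,283), with its side flats parallel to the pads. The left finger is above the tray rim. I'll go down and grip.

Emit:
send_rows(
  plan=[
    [[0.017,0.2,-0.01],[0,0,0]],
    [[0,0.2,0],[0,0,0]],
    [[0,0.1,0],[0,0,0]],
    [[0,0.08,0],[0,0,0]],
    [[0,0,0],[0,0,0]],
  ],
)

```text
time: 3.7
eef_pos: [0.545, -0.1332, 0.0433]
tcp_rot: [-0.074, 0.703, -0.703, 0.073]
contact_force: [0.1, 0.6, -1.2]
opening: 0.696
```

Emit:
send_rows(
  plan=[
    [[0,0,0],[0,0,0]],
    [[0,0,0],[0,0,0]],
    [[0,0,0],[0,0,0]],
    [[0,0,0],[0,0,0]],
    [[0,0,0],[0,0,0]],
    [[0,0,0],[0,0,0]],
  ],
  gripper=1,
  grip_force=60,
)

```text
time: 4.3
eef_pos: [0.5463, -0.1337, 0.0451]
tcp_rot: [0.073, -0.703, 0.704, -0.074]
contact_force: [-1.1, -0.6, 5.6]
opening: 0.414
```

Emit:
send_rows(
  plan=[
    [[0,-0.1,0],[0,0,0]],
    [[0,-0.25,0],[0,0,0]],
    [[0,-0.35,0],[0,0,0]],
    [[0,-0.3,0],[0,0,0]],
    [[0,0,0],[0,0,0]],
  ],
)

```text
time: 4.8
eef_pos: [0.5481, -0.1345, 0.1697]
tcp_rot: [0.07, -0.701, 0.705, -0.077]
contact_force: [1.2, -0.4, -2.5]
opening: 0.416
```

```bash
python3 -c "
from h import *
goto(.46,.11,.166,-78.1);print(get_state()['contact_force'])"
```

```text
pose [ 0.5481 -0.1345  0.1697] jaw -78.05 tilt [-0.0088  0.0065] turn 0.0001 deg -0.05 shift [ 0.299  0.014 -2.145]
[ 1.23676685 -0.37936898 -2.46297658]
```

Emit:
send_rows(
  plan=[
    [[0.0345,0,-0.331],[0,0,0]],
    [[0.0345,0,-0.331],[0,0,0]],
    [[0.0345,0,-0.331],[0,0,0]],
    [[0.0345,0,-0.331],[0,0,0]],
    [[0.0345,0,-0.331],[0,0,0]],
    [[0.0345,0,-0.331],[0,0,0]],
    [[0.0345,0,-0.331],[0,0,0]],
    [[0.0345,0,-0.331],[0,0,0]],
    [[0,0,0],[0,0,0]],
    [[0,0,0],[0,0,0]],
    [[0,0,0],[0,0,0]],
  ],
)

```text
time: 5.9
eef_pos: [0.4464, 0.1701, 0.1624]
tcp_rot: [0.074, -0.703, 0.703, -0.073]
contact_force: [0.2, -0.8, -3.3]
opening: 0.415
```

```bash
python3 - <<'E'
from h import *
T=tool();c=read_camera("wrist");W=T@np.array(c["mount"]);goto(.52,.17,.166,-81.8)
p=pix(c,W,np.array([.52,.17,.051]));print(p)
x,y=np.round(p).astype(int);np.savez("nut.npz",W=W,x=x,y=y)
im=cv2.resize(c["img"][y-40:y+40,x-40:x+40],(480,480),interpolation=cv2.INTER_CUBIC)
cv2.imwrite("pics/w3.png",np.hstack([im,cv2.resize(c["img"],(320,480))]))
E
```

```text
pose [0.4468 0.1699 0.1627] jaw -78.13 tilt [0.0018 0.0002] turn 0.0102 deg -3.67 shift [-0.604 -0.028  0.086]
[346.70154769 138.24371725]
```

View pics/w3.png

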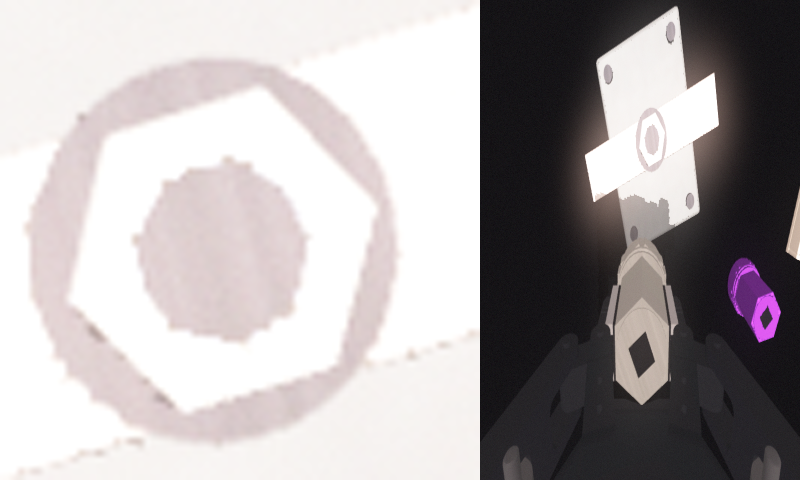

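The crop shows the nut hexagon clearly, with corners at (262,85), (378,208), (340,365), (187,413), (70,300), (107,133). The socket is held upright, with its square hole at full-image (322,355).

```bash
python3 - <<'E'
from h import *
d=np.load("nut.npz");T=tool();c=read_camera("wrist");W=T@np.array(c["mount"]);x,y=d["x"],d["y"]
q=[(262,85),(378,208),(340,365),(187,413),(70,300),(107,133)]
n=hexfit(np.array([ray(c,W,(x-40+u/6-.4,y-40+v/6-.4),.051)for u,v in q]));print(n)
for o in holes(c,W,[(322,354)],z=T[2,3]+.025,r=30):print(o, "rel TCP",T[:3,:3].T@(o[0]-T[:3,3]))
goto(n[0][0],n[0][1],.12,n[1]-60)
E
```

```text
(array([0.51920531, 0.17124863, 0.051     ]), np.float64(28.578071517073326), np.float64(0.030597530608042656))
(array([0.44701281, 0.17014863, 0.18774154]), array([41.10513683, 36.3091778 , 41.97331737, 34.5762584 ]), array([0.01421883, 0.01327224, 0.0146499 , 0.01353553])) rel TCP [-0.00023154 -0.02500051 -0.00020927]
pose [0.4471 0.1698 0.163 ] jaw -78.15 tilt [0.0013 0.0002] turn -0.1298 deg 46.73 shift [-0.324  0.358  0.507]
```

Emit:
send_rows(
  plan=[
    [[0,0,0],[0,0.0185,0]],
    [[0,0,0],[0,0.0185,0]],
    [[-0.3,0,-0.013],[0,0,0]],
    [[-0.3,0,-0.013],[0,0,0]],
    [[0,0.22,0],[0,0,0]],
    [[0,0.22,0],[0,0,0]],
    [[0,0,0],[0,0,0]],
    [[0,0,0],[0,0,0]],
    [[0,0,0],[0,0,0]],
  ],
)

```text
time: 6.9
eef_pos: [0.5204, 0.1719, 0.1126]
tcp_rot: [0.01, 0.707, -0.707, -0.008]
contact_force: [0.1, -0.3, -3.4]
opening: 0.416
```

```bash
python3 -c "
from h import *
goto(.5192,.1712,.096,-91.4);print(get_state()['contact_force'])"
```

```text
pose [0.5204 0.1719 0.1126] jaw -91.42 tilt [-0.0028 -0.0004] turn -0.0 deg 0.02 shift [0.01  0.138 0.006]
[ 0.05441857 -0.32468193 -3.37540388]
```

Emit:
send_rows(
  plan=[
    [[0.01,0.07,0.006],[0,0,0]],
    [[0,0.07,0],[0,0,0]],
    [[0,0.03,0],[0,0,0]],
    [[0,0.03,0],[0,0,0]],
    [[0,0,0],[0,0,0]],
  ],
)

```text
time: 7.4
eef_pos: [0.5182, 0.1715, 0.0916]
tcp_rot: [-0.007, -0.707, 0.708, 0.009]
contact_force: [-11.0, -2.3, 21.2]
opening: 0.414
```

Emit:
send_rows(
  plan=[
    [[0,0.015,0],[0,0,0]],
    [[0,0.015,0],[0,0,0]],
    [[0,0.015,0],[0,0,0]],
    [[0,0,0],[0,0,0]],
    [[0,0,0],[0,0,0]],
  ],
)

```text
time: 7.9
eef_pos: [0.5198, 0.1716, 0.0912]
tcp_rot: [-0.008, -0.706, 0.708, 0.008]
contact_force: [-18.8, -5.4, 43.0]
opening: 0.411
```

Emit:
send_rows(
  plan=[
    [[0.015,0,0.004],[0,0,0]],
    [[0,0,0],[0,0,0]],
  ],
)

```text
time: 8.1
eef_pos: [0.5195, 0.1715, 0.0912]
tcp_rot: [-0.01, -0.707, 0.707, 0.006]
contact_force: [-14.9, -3.3, 38.7]
opening: 0.414
```

Emit:
send_rows(
  plan=[
    [[0.015,0,0.004],[0,0,0]],
    [[0,0,0],[0,0,0]],
  ],
)

```text
time: 8.3
eef_pos: [0.5192, 0.1714, 0.0912]
tcp_rot: [0.011, 0.707, -0.707, -0.005]
contact_force: [-10.6, -2.4, 33.6]
opening: 0.413
```

```bash
python3 -c "
from h import *
T=tool();goto(.5192,.1712,.096,-91.4);s=get_state();print(s['contact_force'],s['wrist_torque'])
c=read_camera('wrist');W=T@np.array(c['mount'])
for o in holes(c,W,[(322,354)],z=T[2,3]+.025,r=30):print(o, 'rel TCP',T[:3,:3].T@(o[0]-T[:3,3]))
cv2.imwrite('pics/w4.png',c['img'])
"
```

```text
pose [0.5192 0.1714 0.0912] jaw -91.32 tilt [-0.0093 -0.001 ] turn 0.0002 deg -0.08 shift [-0.001 -0.04   0.002]
[-10.55267607  -2.42183043  33.64256428] [-4.19919653e-01  1.77415154e+00 -1.38711302e-03]
(array([0.51889949, 0.17167917, 0.11615326]), array([28.86029687, 24.16076627, 29.73669682, 22.52659158]), array([0.01411869, 0.01348188, 0.01453189, 0.01374271])) rel TCP [ 4.70134047e-05 -2.50012874e-02 -2.58445085e-04]
```

Socket a stops with its head point at about 93 mm, centred on the nut within 0.3 mm and not dropping under a 40 N push. It doesn't fit, so it goes back.

Emit:
send_rows(
  plan=[
    [[0,-0.3,0],[0,0,0]],
    [[0,-0.35,0],[0,0,0]],
    [[0,-0.1,0],[0,-0.0185,0]],
    [[0.0376,0,0.3175],[0,-0.0185,0]],
    [[0.0376,0,0.3175],[0,0,0]],
    [[0.0376,0,0.3175],[0,0,0]],
    [[0.0376,0,0.3175],[0,0,0]],
    [[0.0376,0,0.3175],[0,0,0]],
    [[0.0376,0,0.3175],[0,0,0]],
    [[0.0376,0,0.3175],[0,0,0]],
    [[0.0376,0,0.3175],[0,0,0]],
  ],
)

```text
time: 9.45
eef_pos: [0.5373, -0.1366, 0.1711]
tcp_rot: [-0.074, 0.703, -0.703, 0.073]
contact_force: [1.4, 0.9, -2.9]
opening: 0.411
```

Emit:
send_rows(
  plan=[
    [[0,0,0],[0,0,0]],
    [[0,0,0],[0,0,0]],
    [[0,0,0],[0,0,0]],
  ],
)

```text
time: 9.75
eef_pos: [0.5372, -0.1343, 0.171]
tcp_rot: [-0.074, 0.704, -0.703, 0.073]
contact_force: [-0.7, 0.0, -3.3]
opening: 0.414
```

```bash
python3 -c "
from h import *
goto(.5466,-.1342,.045,-78.1)"
```

```text
pose [ 0.5372 -0.1343  0.171 ] jaw -78.02 tilt [ 0.0008 -0.0011] turn 0.0002 deg -0.08 shift [-0.077  1.05   0.016]
```

Emit:
send_rows(
  plan=[
    [[-0.077,0.25,0.016],[0,0,0]],
    [[0,0.35,0],[0,0,0]],
    [[0,0.25,0],[0,0,0]],
    [[0,0.1,0],[0,0,0]],
    [[0,0.05,0],[0,0,0]],
    [[0,0.03,0],[0,0,0]],
    [[0,0.015,0],[0,0,0]],
    [[0,0,0],[0,0,0]],
    [[0,0,0],[0,0,0]],
  ],
)

```text
time: 10.65
eef_pos: [0.5479, -0.1356, 0.0474]
tcp_rot: [0.073, -0.703, 0.704, -0.074]
contact_force: [0.1, -0.8, -3.3]
opening: 0.41
```

Emit:
send_rows(
  plan=[
    [[0,0.012,0],[0,0,0]],
    [[0,0.012,0],[0,0,0]],
    [[0,0,0],[0,0,0]],
  ],
)

```text
time: 10.95
eef_pos: [0.5478, -0.1356, 0.0452]
tcp_rot: [0.073, -0.703, 0.703, -0.074]
contact_force: [-3.4, 0.8, 6.2]
opening: 0.413
```

Emit:
send_rows(
  plan=[
    [[0,0,0],[0,0,0]],
    [[0,0,0],[0,0,0]],
    [[0,0,0],[0,0,0]],
    [[0,0,0],[0,0,0]],
    [[0,-0.2,0],[0,0,0]],
    [[0,-0.3,0],[0,0,0]],
    [[0,-0.25,0],[0,0,0]],
  ],
  gripper=0.3,
)

```text
time: 11.65
eef_pos: [0.547, -0.1352, 0.1343]
tcp_rot: [-0.074, 0.703, -0.703, 0.074]
contact_force: [0.4, -1.0, 1.1]
opening: 0.701
```

Emit:
send_rows(
  plan=[
    [[0,0,0],[0,0.0208,0]],
    [[0,0,0],[0,0.0208,0]],
    [[0,0,0],[0,0.0208,0]],
    [[0,0,0],[0,0.0208,0]],
    [[-0.051,0,0.27],[0,0,0]],
    [[-0.051,0,0.27],[0,0,0]],
    [[-0.051,0,0.27],[0,0,0]],
    [[0,0,0],[0,0,0]],
    [[0,0,0],[0,0,0]],
    [[0,0,0],[0,0,0]],
  ],
)

```text
time: 12.65
eef_pos: [0.5343, -0.2325, 0.1329]
tcp_rot: [0.11, 0.699, -0.698, -0.111]
contact_force: [0.2, -0.2, -0.3]
opening: 0.704
```

```bash
python3 - <<'E'
from h import *
T=tool();c=read_camera("wrist");W=T@np.array(c["mount"])
P=[tuple(np.round(pix(c,W,np.array(p))).astype(int)) for p in((.5468,-.1343,.07),(.535,-.2326,.07),(.5507,-.3325,.07))];print(P)
for o in holes(c,W,P[1:2],r=22):print(o)
goto(.535,-.2326,.045,-108)
cv2.imwrite('pics/w5.png',c['img'])
E
```

```text
[(np.int64(160), np.int64(296)), (np.int64(324), np.int64(266)), (np.int64(490), np.int64(186))]
(array([ 0.53472968, -0.23257902,  0.07      ]), array([71.9603774 , 72.48762239, 71.9602707 , 71.48251711]), array([0.01304891, 0.01317282, 0.01327998, 0.0131727 ]))
pose [ 0.5344 -0.2322  0.133 ] jaw -107.95 tilt [ 0.0007 -0.0005] turn 0.0001 deg -0.05 shift [-0.006  0.733  0.002]
```

View pics/w5.png

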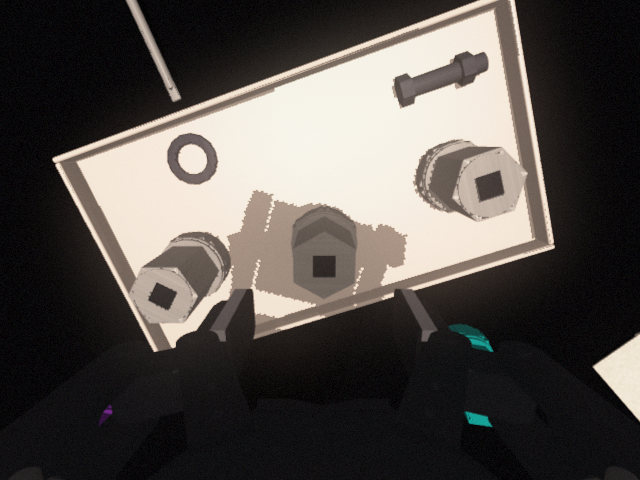

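The view shows socket a standing upright again at (163,296). Socket b is centred at (324,266) with its flats parallel to the pads. I'll go down on b.

Emit:
send_rows(
  plan=[
    [[-0.003,0.3,0.002],[0,0,0]],
    [[0,0.25,0],[0,0,0]],
    [[0,0.1,0],[0,0,0]],
    [[0,0.08,0],[0,0,0]],
    [[0,0,0],[0,0,0]],
    [[0,0,0],[0,0,0]],
  ],
)

```text
time: 13.3
eef_pos: [0.5356, -0.2339, 0.0468]
tcp_rot: [-0.111, -0.698, 0.699, 0.11]
contact_force: [0.7, 0.2, 0.2]
opening: 0.701
```

Emit:
send_rows(
  plan=[
    [[0,0,0],[0,0,0]],
    [[0,0,0],[0,0,0]],
    [[0,0,0],[0,0,0]],
    [[0,0,0],[0,0,0]],
    [[0,0,0],[0,0,0]],
  ],
  gripper=1,
  grip_force=60,
)

```text
time: 13.8
eef_pos: [0.5358, -0.2343, 0.0473]
tcp_rot: [-0.112, -0.698, 0.699, 0.11]
contact_force: [0.2, 0.7, 5.4]
opening: 0.416
```

Emit:
send_rows(
  plan=[
    [[0,-0.1,0],[0,0,0]],
    [[0,-0.25,0],[0,0,0]],
    [[0,-0.35,0],[0,0,0]],
    [[0,-0.3,0],[0,0,0]],
    [[0,0,0],[0,0,0]],
    [[0,0,0],[0,0,0]],
  ],
)

```text
time: 14.4
eef_pos: [0.5343, -0.2334, 0.1654]
tcp_rot: [0.111, 0.698, -0.698, -0.111]
contact_force: [-1.0, 0.2, -4.1]
opening: 0.41
```

```bash
python3 -c "
from h import *
goto(.5192,.1713,.115,-91.4)"
```

```text
pose [ 0.5343 -0.2334  0.1654] jaw -108.01 tilt [ 0.0003 -0.    ] turn -0.0461 deg 16.61 shift [ 0.208  0.42  -3.368]
```

Emit:
send_rows(
  plan=[
    [[0,0,0],[0,-0.023,0]],
    [[0,0,0],[0,-0.023,0]],
    [[0.0231,0,-0.3742],[0,0,0]],
    [[0.0231,0,-0.3742],[0,0,0]],
    [[0.0231,0,-0.3742],[0,0,0]],
    [[0.0231,0,-0.3742],[0,0,0]],
    [[0.0231,0,-0.3742],[0,0,0]],
    [[0.0231,0,-0.3742],[0,0,0]],
    [[0.0231,0,-0.3742],[0,0,0]],
    [[0.0231,0,-0.3742],[0,0,0]],
    [[0.0231,0,-0.3742],[0,0,0]],
  ],
)

```text
time: 15.5
eef_pos: [0.5172, 0.1724, 0.1618]
tcp_rot: [-0.007, -0.707, 0.707, 0.011]
contact_force: [0.1, -1.4, -3.3]
opening: 0.412
```

Emit:
send_rows(
  plan=[
    [[0,0.2,0],[0,0,0]],
    [[0,0.2,0],[0,0,0]],
    [[0,0,0],[0,0,0]],
    [[0,0,0],[0,0,0]],
    [[0,0,0],[0,0,0]],
  ],
)

```text
time: 16.0
eef_pos: [0.5203, 0.1707, 0.1178]
tcp_rot: [0.009, 0.707, -0.707, -0.009]
contact_force: [-0.3, 0.5, -3.9]
opening: 0.414
```

```bash
python3 -c "
from h import *
for i in range(3):goto(.5192,.1713,.096,-91.4);read_camera('top')
T=tool();c=read_camera('wrist');W=T@np.array(c['mount'])
for o in holes(c,W,[(322,354)],z=T[2,3]+.023,r=30):print(o, 'rel TCP',T[:3,:3].T@(o[0]-T[:3,3]))
"
```

```text
pose [0.5203 0.1707 0.1178] jaw -91.49 tilt [-0.0001 -0.    ] turn -0.0002 deg 0.09 shift [ 0.009  0.182 -0.005]
pose [0.5207 0.1707 0.1185] jaw -91.49 tilt [-0.0015 -0.0003] turn -0.0003 deg 0.09 shift [ 0.013  0.188 -0.005]
pose [0.5209 0.1707 0.1189] jaw -91.49 tilt [-0.0021 -0.0004] turn -0.0003 deg 0.09 shift [ 0.015  0.19  -0.005]
(array([0.51992864, 0.17101392, 0.14190814]), array([88.45521693, 89.29203624, 88.45557754, 87.61914307]), array([0.01293623, 0.01318998, 0.01332133, 0.01319006])) rel TCP [ 0.00092188 -0.02300197 -0.00025599]
```

Emit:
send_rows(
  plan=[
    [[0.01,0.08,-0.004],[0,0,0]],
    [[0,0.08,0],[0,0,0]],
    [[0,0.04,0],[0,0,0]],
    [[0,0.03,0],[0,0,0]],
    [[0,0.015,0],[0,0,0]],
    [[0,0,0],[0,0,0]],
  ],
)

```text
time: 16.8
eef_pos: [0.5188, 0.1715, 0.0879]
tcp_rot: [0.009, 0.707, -0.707, -0.009]
contact_force: [0.4, -0.3, -3.8]
opening: 0.413
```

Emit:
send_rows(
  plan=[
    [[0,0.015,0],[0,0,0]],
    [[0,0.015,0],[0,0,0]],
    [[0,0.015,0],[0,0,0]],
    [[0,0,0],[0,0,0]],
    [[0,0,0],[0,0,0]],
  ],
)

```text
time: 17.3
eef_pos: [0.5188, 0.1715, 0.0828]
tcp_rot: [0.009, 0.707, -0.707, -0.009]
contact_force: [0.6, 0.6, -3.0]
opening: 0.414
```

No contact at a head height of about 83 mm, so socket b fits. I'll push it home.

Emit:
send_rows(
  plan=[
    [[0,0.015,0],[0,0,0]],
    [[0,0.015,0],[0,0,0]],
    [[0,0.015,0],[0,0,0]],
    [[0,0.015,0],[0,0,0]],
    [[0,0,0],[0,0,0]],
    [[0,0,0],[0,0,0]],
  ],
)

```text
time: 17.9
eef_pos: [0.519, 0.1716, 0.0783]
tcp_rot: [-0.008, -0.707, 0.707, 0.009]
contact_force: [-6.8, -1.2, 10.8]
opening: 0.414
```

```bash
python3 -c "
from h import *
goto(.5192,.1713,.078,-91.4);s=get_state();print(s['contact_force'],s['wrist_torque'])"
```

```text
pose [0.519  0.1716 0.0783] jaw -91.42 tilt [0.0015 0.0006] turn -0.0001 deg 0.02 shift [-0.002  0.003  0.002]
[-6.78857751 -1.1767293  10.80894529] [-0.29424047  1.06319056 -0.0384673 ]
```

Emit:
send_rows(
  plan=[
    [[0,0.012,0],[0,0,0]],
    [[0.005,0.012,0],[0,0,0]],
    [[0,0,0],[0,0,0]],
    [[0,0,0],[0,0,0]],
    [[0,0,0],[0,0,0]],
  ],
  grip_force=80,
)

```text
time: 18.4
eef_pos: [0.5191, 0.1716, 0.0783]
tcp_rot: [-0.008, -0.707, 0.707, 0.009]
contact_force: [-12.6, -3.1, 25.3]
opening: 0.411
```

```bash
python3 - <<'E'
from h import *
goto(.5192,.1713,.078,-91.4);s=get_state();print(s['contact_force'],s['wrist_torque'],s['dq'])
a=read_camera("scene");b=read_camera("top")
cv2.imwrite("pics/end.png",np.hstack([cv2.resize(a["img"][100:300,280:500],(396,360)),cv2.resize(b["img"][200:380,140:340],(400,360))]))
E
```

```text
pose [0.5191 0.1716 0.0783] jaw -91.4 tilt [0.0015 0.0011] turn -0.0 deg 0.0 shift [-0.001  0.003  0.002]
[-12.56783424  -3.08521429  25.27704723] [-0.5361603   2.10332795 -0.0692897 ] [ 6.56412089e-05  5.67052571e-04  1.40029086e-03 -1.35915314e-03
  1.48884524e-03 -1.30955956e-04]
```

View pics/end.png

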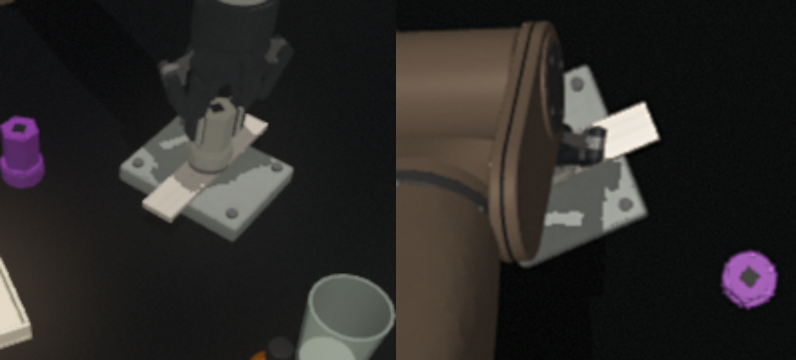

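The picture shows socket b over the nut at left-tile (210,150), its skirt down on the washer/bar and still between the pads. A further push from 11 to 25 N didn't lower it, and it is straight to about 0.1°. I'm handing in.

```bash
python3 -c "
from plant import *
print(sign_off());s=get_state();print(s['time'],s['eef_pos'],s['contact_force'])"
```

```text
the job is handed in; nothing more can be done
None
the job is handed in; nothing more can be done
```

Socket b is the one that fits. It is fully home on the nut and still held in the gripper, and I handed the job in at about 18.5 s.

- **Socket a:** it stopped on the nut with its head point at about 93 mm, even under a push of about 43 N. I put it back upright in the tray, and a later picture showed it standing there.
- **Socket b:** its head point is at about 78 mm, and raising the push from 11 to 25 N did not lower it further. The tilt is about 0.1°, the centre is within 0.4 mm of the measured nut, and the grip is 80 N.
- **Socket c:** it was not needed and was not touched.

**Readings that disagreed:** the first top-view estimate of the nut's angle was about 10° off the closer wrist-camera one, and I used the wrist one. A sideways force of about 13 N remains at the final push. TCP readings wandered by 1–2 mm in free air.

I did not take a last picture of the tray. The final scene picture shows only the rig and what is near it.

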